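# Square an offcut into the spray-mask jig and hold the mask flap at 45 degrees

### The arm

A 7-joint arm with a two-finger parallel gripper is mounted at the origin on a cart in front of the work surface, level with it; the furniture and walls round the work are solid. World frame = base frame: x ahead of the robot, y to its left, z up, the work surface at z = 0. Lengths are in m, angles in rad, forces in N, time in s.
With the tool pointing down it reaches from about 0.425 to 0.925 m from the base axis. Payload 6.8 kg.
Tool frame: the origin (TCP) lies on the centre line of the jaws, within the pads' length; the fingertips stand ahead of it and the grasp point (between the pads) lies 11 mm behind it (r.tcp_to_tips is the z of the fingertips in the tool frame, in m); z points along the fingers, y is the line along which they close (so a half turn about z gives the same grasp; the last joint's range is limited). The gripper opens to 85 mm and grips with 20 to 120 N. Pads are 22 mm wide; open, the fingers measure 114 mm over their backs; the gripper's body (76 mm by 85 mm) begins 54 mm behind the grasp point. The pads swing forward as they close: fully open they stand 13 mm farther back than shut.
Start: joints at [1.053, 0.477, 0.022, 1.555, -0.011, 1.109, -0.083], TCP at [0.269, -0.619, 0.239] pointing down, gripper open.
Joint ranges: [-2.96, 2.96], [-0.34, 2.1], [-1.41, 1.46], [0.24, 2.44], [-1.37, 4.51], [0.17, 1.92], [-2.96, 2.96]. Speed limits (rad/s): [2.39, 2.39, 3.14, 3.14, 3.14, 3.14, 3.14].

### API

Orientations are given as a rotation vector (axis times angle).
In Python, from bench import r, optics gives the robot as it stands.
- The arm moves only by the shell command python3 -m creep 'ROWS' [FORCE]. ROWS is a JSON object whose one key "rows" holds a list of rows, each a list of 7 numbers: the shift along the tool's x, y, z in units of 25 mm (1.0 is 25 mm), then the turn, a rotation vector about the tool's x, y, z in units of 8 degrees (1.0 is 8 degrees), then the finger opening in mm, from 0 to 85.4. A call has 1 to 10 rows; each row is the pose to reach, as a shift and turn from the pose commanded when the call began, along the tool's axes at that moment; what a row does not reach only later rows make up. A row lasts 1/8 s, in which the tool goes at most 62.5 mm and 10.7 degrees, less where a joint would pass 70% of its speed; a pose out of reach is approached as far as the arm can. A call with a gripper value outside its range is refused whole. The fingers move at their own pace and stop on an object; FORCE is the grip in N (left out, the last holds). Time passes only in rows, so rows that repeat a pose let the fingers close. It gives the time, the measured TCP pose, the force, the opening and the grip force at its end, in the units of the state.
- r.get_obs(): the state, without advancing time (a new reading comes with each control period).
- optics.grab_frame(name): name is "scene" or "side" or "wrist"; returns a dict with "color" (480x640x3 uint8, blue, green, red), "K" (3x3 intrinsics, pixels), "R" (3x3) and "t" (3): a world point X has camera coordinates R X + t. Camera axes: x right, y down, z forward; pixel columns grow to the right and rows downward; lengths in m; the calibration is good to about 2 mm. A picture is of the moment at which its call begins. There is no depth.
- r.hand_in(): hands the job in; it is judged then, once.
The state is a dict: "clock": time; "joints": joint angles; "qvel": joint speeds; "tau": joint torques, N m; "tcp_pos": TCP position; "orientation": TCP orientation; "contact_force": force on the tool from outside, world axes, zero at the start; "moment": the same for the moment, N m; "grip_width": finger opening in m; "gripper_force": force on a finger pad.
Only numpy, scipy, OpenCV 4.12 (cv2) and the standard library are available. Lean on these libraries where they do the work, as an engineer would, in place of code of your own. Each camera call takes 0.05 s, during which the arm holds its last target. There are 200 camera calls.

### The job

With the metal mask flap still shut, slide the pine offcut under it on the jig until its primed end is flush against the back fence and its long side is flush along the side fence, tight and square in the corner. Then lift the flap (the red bar is its handle) to 45 degrees and finish while still holding it there, so that I can touch up the offcut underneath; the flap falls shut if you let go. Leave the offcut home in the corner and do not disturb the mixing cup, the tape roll or the sanding block.

Things in the scene. Friction and masses are not known exactly. Their poses are not given: they have to be found in the camera images.
- jig: Fixed spray-mask jig: plywood base 280 (x) x 260 (y) x 24 mm, origin centre of underside, x away from the robot, y left. Back fence (inner face x = +90 mm) and left side fence (inner face y = +95, from x = -105 to the corner), wood, 30 mm high above the base. Open in front and right. White protractor disc, 84 mm across, top z = 101, at y = -125 to -129 round the hinge axis; red line at 45 degrees.
- fence_corner (a point): The inside corner where the two fences meet, on the top of the base: jig point (90, 95, 24) mm; axes as the jig's.
- offcut: Loose pine offcut 170 (x) x 60 (y) x 18 mm high, 0.12 kg, +x half primed grey; origin centre of underside, on the jig's base (24 mm above the table). Starts roughly parallel to the side fence, 20 to 35 mm short of the back fence and 15 to 30 mm right of the side fence, partly under the shut flap with 14 mm clearance. Home, its front end is at jig x = -80 mm, 95 mm ahead of the flap plate's edge.
- offcut_corner (a point): The bottom corner of the offcut at its primed +x end and left (+y) side: offcut point (85, 30, 0) mm. It coincides with fence_corner when the offcut is home.
- flap (a joint): Angle of the mask flap about its hinge, rad: 0 shut (level), growing as its front edge rises; stop at 1.4. 0.785 is 45 degrees. It falls shut by its own weight (0.25 kg) from any angle.
- flap_hinge (a point): Point on the flap's hinge axis, jig point (105, 0, 58.5) mm; the axis is parallel to the jig's y. The flap is an aluminium plate 5 mm thick with a window, 235 mm wide (jig y = -120 to +115), reaching 90 mm forward of the axis; shut, its top is 61 mm above the table.
- flap_bar (a point): Middle of the flap's red handle bar: round, 10 mm thick, 60 mm long, parallel to the hinge, in the plane of the plate, 135 mm from the hinge axis, jig y = -115 to -55 mm. 40 mm of free space between it and the plate's front edge; round arms join its ends to the plate. Shut, it is at jig point (-30, -85, 58.5) mm, 34 mm above the base. The point turns with the flap.
- mix_cup: Grey mixing cup, 68 mm across, 62 mm high, standing on the table beside the jig; origin centre of underside. Leave alone.
- masking_roll: Roll of masking tape, 104 mm across, 24 mm high, lying on the table beside the jig; origin centre of underside. Leave alone.
- sand_block: Black sanding block, 60 x 78 x 23 mm, on the table to the right of the jig; origin centre of underside. Leave alone.
Not all that is in view belongs to the job. Of the things shaped like the offcut, the pine one is meant.

How it is judged:
By the outcome, as a careful person would: the job done as asked, in the order asked, and still so for the second after the job is handed in, while the arm keeps its last pose, push and grip.
It also fails if it takes over 54 s, if anything falls off the work surface, if the arm or the gripper's body presses on something with over 40 N, if the wrist force passes 120 N, or if a joint passes its speed limit or range.

## Working session

There is one attempt and no reset: what is moved stays moved. The work goes in short steps, Python scripts to look and compute and a shell command to move; the robot and the scene stay as the last step left them, time stands still between calls to the robot, and variables do not carry over. Pictures are saved under pics/ and viewed, at most 12 in all, crops included, and the job is handed in when it is done.

```bash
mkdir -p pics; ls
cat > h.py <<'E'
import numpy as np, cv2
from scipy.spatial.transform import Rotation as Ro
from scipy.optimize import least_squares
from bench import r, optics
def snap(cam,name):
    f=optics.grab_frame(cam); cv2.imwrite(f'pics/{name}.png',f['color']); np.savez(f'pics/{name}.npz',**f); return f
def proj(f,X):
    c=np.atleast_2d(X)@np.array(f['R']).T+np.array(f['t']); p=c@np.array(f['K']).T; return p[:,:2]/p[:,2:]
def jig(X,p): # p=x,y,z,yaw
    return np.atleast_2d(X)@Ro.from_euler('z',p[3]).as_matrix().T+p[:3]
def ray(f,uv,z):
    R=np.array(f['R']);C=-R.T@f['t'];d=R.T@np.linalg.inv(f['K'])@[*uv,1];return C+d*(z-C[2])/d[2]
E
python3 - <<'E'
from h import *
for c in ['scene','side','wrist']:
    f=snap(c,c+'0'); print(c,-f['R'].T@f['t'],f['R'][2])
print(r.tcp_to_tips,r.get_obs())
E
```

```text
pics
scene [-0.00799789  0.80435434  0.83036917] [ 0.46863313 -0.60347586 -0.64513555]
side [ 0.16593565 -0.85612003  0.52958091] [ 0.32684434  0.856551   -0.39936596]
wrist [ 0.34698239 -0.58534641  0.3732771 ] [-0.30202462 -0.13049555 -0.94432624]
0.008 {'clock': 0.15, 'joints': array([ 1.05292254,  0.47762433,  0.02232659,  1.55618842, -0.0115034 ,
        1.10929542, -0.08306376]), 'qvel': array([-4.19951455e-04, -9.58993145e-04, -1.51493646e-03, -2.27900106e-03,
       -1.55508104e-05,  7.66441422e-04,  6.35292437e-04]), 'tau': array([ 1.35992112e-03, -5.96923864e+01,  1.60980530e+00, -2.81493402e+01,
        1.26631244e-02,  6.61033599e-03,  2.50948062e-06]), 'tcp_pos': array([ 0.26875875, -0.61871911,  0.23855437]), 'orientation': array([-3.07454943e+00, -6.39013447e-01,  5.72675203e-04]), 'contact_force': array([ 0.31467026, -0.29779053, -0.37772351]), 'moment': array([ 0.01980527,  0.01302488, -0.00429025]), 'gripper_force': 0.0, 'grip_width': 0.08550535385744255}
```

View pics/scene0.png

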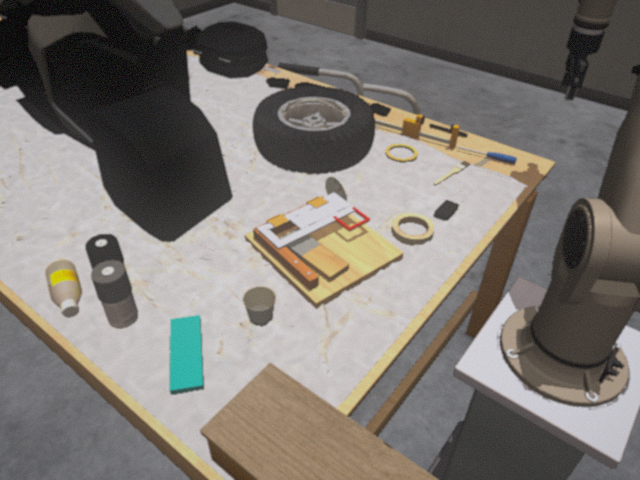

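View pics/side0.png

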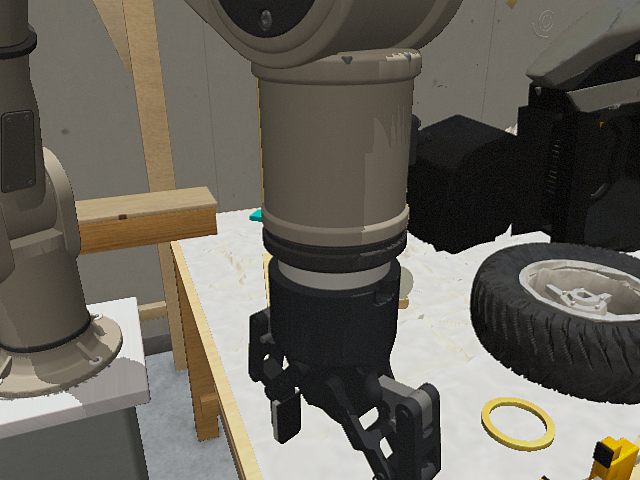

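Scene view: jig around (325,245) with the flap shut and red bar at (352,220). The tape roll is at (413,228), the sanding block at (446,210), the cup at (260,306), and the teal offcut-shaped decoy at (186,355). In the side view the arm hides the jig.

Run:
```python
import cv2
from h import *
a=cv2.imread('pics/scene0.png')[170:310,230:470]
cv2.imwrite('pics/c1.png',cv2.resize(a,None,fx=3.33,fy=3.33,interpolation=cv2.INTER_CUBIC))
f=np.load('pics/scene0.npz')
for uv in [(318,302),(402,258),(247,238),(413,232),(446,212),(260,320)]: print(uv,ray(f,uv,0.0))
```

```text
(318, 302) [4.52822579e-01 1.92949983e-01 1.11022302e-16]
(402, 258) [ 3.84923463e-01 -4.13011284e-02 -1.11022302e-16]
(247, 238) [0.71822867 0.13546018 0.        ]
(413, 232) [ 0.41334552 -0.14156896  0.        ]
(446, 212) [ 0.38763266 -0.26795385  0.        ]
(260, 320) [0.51525617 0.30780609 0.        ]
```

View pics/c1.png

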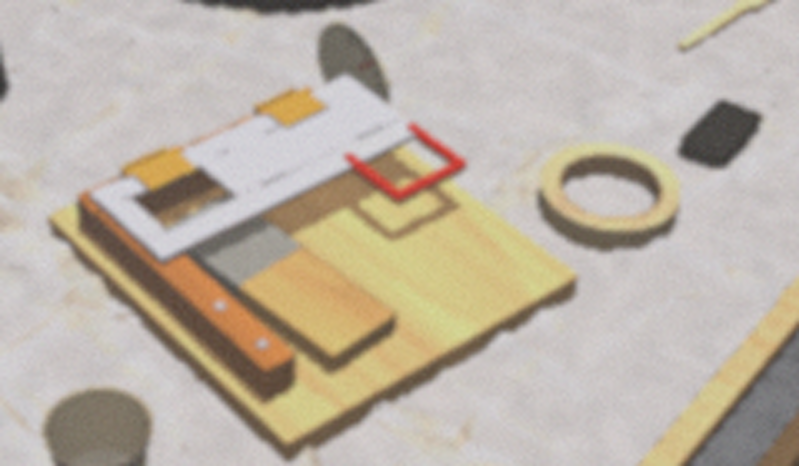

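Crop: jig base corners at front-left (290,443), front-right (577,277) and back-left (52,218). The bar ends are at (400,197) and (463,163). The pine offcut's near end is at (332,358)-(394,318), with its grey end going under the flap.

Run:
```python
from h import *
f=np.load('pics/scene0.npz')
X=np.array([[-140,130,24],[-140,-130,24],[140,130,24],[15,115,61],[15,-120,61],[105,-120,61],[-30,-55,58.5],[-30,-115,58.5],[-105,95,54]])/1e3
uv=np.array([[290,443],[577,277],[52,218],[163,262],[415,128],[345,75],[400,197],[463,163],[294,352]])/3.333+[230,170]
s=least_squares(lambda p:(proj(f,jig(X,p))-uv).ravel(),[.55,.05,0,-.28],loss='soft_l1')
p=s.x;print(p,np.degrees(p[3]));print((proj(f,jig(X,p))-uv).round(1))
z=p[2]+.042
for c in [(332,358),(394,318)]:
  w=ray(f,np.array(c)/3.333+[230,170],z); print('offcut jig',Ro.from_euler('z',-p[3]).as_matrix()@(w-p[:3]),w)
print('corner,bar',jig([[.09,.095,.024],[-.03,-.085,.0585]],p))
R=Ro.from_rotvec(r.get_obs()['orientation']).as_matrix();print(R)
fw=np.load('pics/wrist0.npz'); print('cam in tool', R.T@(-fw['R'].T@fw['t']-r.get_obs()['tcp_pos']), R.T@fw['R'][2])
```

```text
[ 0.55201725  0.04809811 -0.00934857 -0.23171181] -13.276108791025091
[[-0.2 -0.3]
 [ 0.4 -1. ]
 [-1.  -0.5]
 [ 0.2 -0.7]
 [ 2.5  0.9]
 [-0.1 -0. ]
 [-0.9  0.4]
 [-1.1  1. ]
 [ 1.3  0.4]]
offcut jig [-0.1123546   0.07262682  0.042     ] [0.45934367 0.1445855  0.03265143]
offcut jig [-0.1085871   0.01577966  0.042     ] [0.44995587 0.08839242 0.03265143]
corner,bar [[ 0.66142815  0.11989125  0.01465143]
 [ 0.50329928 -0.02774093  0.04915143]]
[[ 9.17182771e-01  3.98466271e-01 -6.29583635e-04]
 [ 3.98466759e-01 -9.17181941e-01  1.23680677e-03]
 [-8.46169607e-05 -1.38524601e-03 -9.99999037e-01]]
cam in tool [ 0.08503188  0.00037402 -0.13473057] [-3.28930012e-01  6.49659883e-04  9.44354078e-01]
```

```bash
cat >> h.py <<'E'
import json,os
def P(): return np.array(json.load(open('jig.json')))
def state(p=None):
    p=P() if p is None else p
    o=r.get_obs(); R=Ro.from_rotvec(o['orientation']).as_matrix()
    return o,R,Ro.from_euler('z',-p[3]).as_matrix()@(o['tcp_pos']-p[:3])
def togo(xyz,yaw=np.pi/2,p=None):
    """units to reach jig point (TCP), tool down, tool x at jig yaw"""
    p=P() if p is None else p
    o,R,_=state(p); y=yaw+p[3]
    T=np.c_[[np.cos(y),np.sin(y),0],[np.sin(y),-np.cos(y),0],[0,0,-1]]
    d=R.T@(jig(np.array(xyz)/1e3,p)[0]-o['tcp_pos'])/.025
    return np.r_[d,np.degrees(Ro.from_matrix(R.T@T).as_rotvec())/8].round(2)
E
echo '[0.552,0.0481,0,-0.235]' > jig.json
python3 -c "
from h import *
print(togo([-20,55,280])); print(np.load('pics/wrist0.npz')['K'])"
```

```text
[ 2.170e+01 -2.219e+01 -1.630e+00 -1.000e-02 -0.000e+00 -6.630e+00]
[[335.30761287   0.         320.29763255]
 [  0.         335.30761287 238.87293941]
 [  0.           0.           1.        ]]
```

```bash
python3 -m creep '{"rows":[[21.7,-22.2,-1.6,0,0,-6.6,0],[21.7,-22.2,-1.6,0,0,-6.6,0],[21.7,-22.2,-1.6,0,0,-6.6,0],[21.7,-22.2,-1.6,0,0,-6.6,0],[21.7,-22.2,-1.6,0,0,-6.6,0],[21.7,-22.2,-1.6,0,0,-6.6,0],[21.7,-22.2,-1.6,0,0,-6.6,0],[21.7,-22.2,-1.6,0,0,-6.6,0],[21.7,-22.2,-1.6,0,0,-6.6,0],[21.7,-22.2,-1.6,0,0,-6.6,0]]}'; python3 -c "
from h import *
print(togo([-20,55,280]),state()[2])"
```

```text
clock: 1.4
tcp_pos: [0.4916, -0.0342, 0.2717]
orientation: [2.471, 1.939, 0.0]
contact_force: [-0.1, 0.1, -0.3]
grip_width: -0.0001
gripper_force: 0.0
[ 5.97  0.75 -0.33  0.    0.   -0.04] [-0.0395908  -0.09407415  0.27167921]
```

```bash
python3 -m creep '{"rows":[[6,0.75,-0.3,0,0,0,0],[6,0.75,-0.3,0,0,0,0],[6,0.75,-0.3,0,0,0,0],[6,0.75,-0.3,0,0,0,0]]}'; python3 -c "
from h import *
print(state()[2]); snap('wrist','w1'); snap('side','s1')"
```

```text
clock: 1.9
tcp_pos: [0.545, 0.108, 0.2787]
orientation: [-2.466, -1.945, -0.001]
contact_force: [-0.2, -0.5, -0.9]
grip_width: 0.0003
gripper_force: 0.0
[-0.02072551  0.05664686  0.27874507]
```

View pics/w1.png

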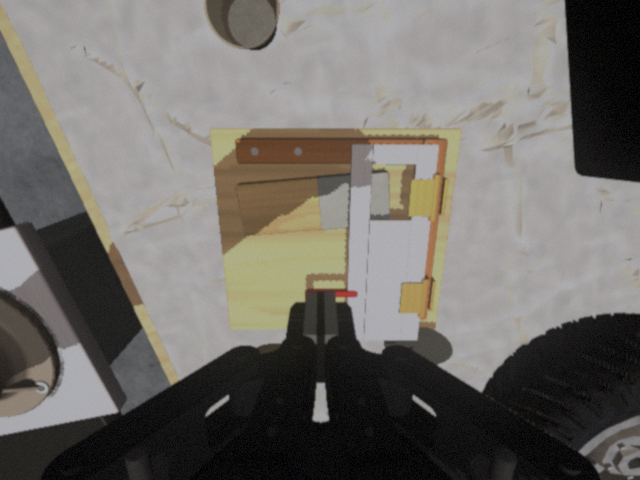

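View pics/s1.png

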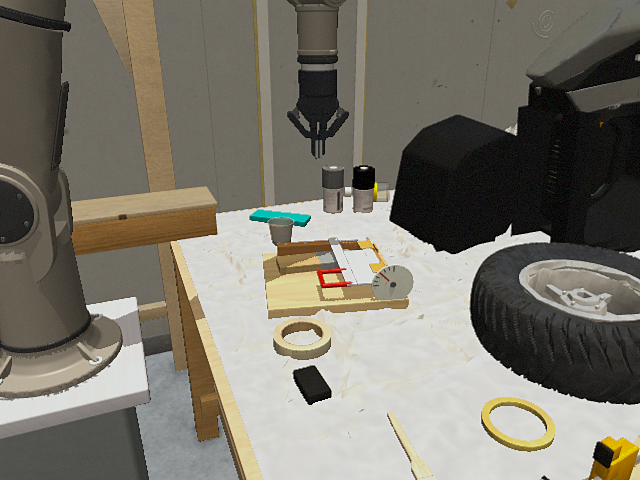

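Wrist: base corners at (211,129), (461,129) and (231,329); flap corners at (352,145) and (418,341). The offcut is slightly yawed, with corners at (238,184), (246,236) and (388,172). Side: bar ends at (322,287) and (319,271), and base corners at (270,317), (408,308) and (265,253).

```bash
cat > fit.py <<'E'
from h import *
f0,fw,fs=[np.load(f'pics/{n}.npz') for n in ('scene0','w1','s1')]
X=np.array([[-140,130,24],[-140,-130,24],[140,130,24],[15,115,61],[105,-120,61],[-30,-55,58.5],[-30,-115,58.5],[-105,95,54]])/1e3
uv=np.array([[290,443],[577,277],[52,218],[163,262],[345,75],[400,197],[463,163],[294,352]])/3.333+[230,170]
Xw=np.array([[140,130,24],[-140,130,24],[-140,-130,24],[15,115,61],[105,-120,61],[-105,95,54]])/1e3
uw=np.array([[461,129],[211,129],[231,329],[352,145],[418,341],[237,164]])
Xs=np.array([[-140,130,24],[-140,-130,24],[140,-130,24],[-30,-115,58.5],[-30,-55,58.5]])/1e3
us=np.array([[265,253],[268,309],[408,299],[322,287],[319,271]])
S=[(f0,X,uv),(fw,Xw,uw),(fs,Xs,us)]
s=least_squares(lambda p:np.concatenate([(proj(f,jig(x,p))-u).ravel() for f,x,u in S]),[.55,.05,0,-.23],loss='soft_l1')
p=s.x;print(p)
for f,x,u in S: print((proj(f,jig(x,p))-u).round(1).tolist())
json.dump(p.tolist(),open('jig.json','w'))
# bar height by triangulation: free 2 end points from scene+side
for a,b in ((5,4),(6,3)):
    q=least_squares(lambda w:np.r_[(proj(f0,w)-uv[a]).ravel(),(proj(fs,w)-us[b]).ravel()],[.5,0,.05]).x
    print('bar end',Ro.from_euler('z',-p[3]).as_matrix()@(q-p[:3])*1e3,q)
O=np.array([[-85,30,18],[-85,-30,18],[85,30,18]])/1e3; uo=np.array([[238,184],[246,236],[388,172]])
O0=O[:2]; u0=np.array([[332,358],[394,318]])/3.333+[230,170]
g=lambda q:jig(jig(O,[q[0],q[1],q[3],q[2]]),p)
q=least_squares(lambda q:np.r_[(proj(fw,g(q))-uo).ravel(),(proj(f0,g(q)[:2])-u0).ravel()],[-.02,.04,0,.024]);print('offcut',q.x,q.fun.round(1))
print(jig(O,[q.x[0],q.x[1],q.x[3],q.x[2]])*1e3)
E
python3 fit.py
```

```text
[ 0.54911623  0.05317226 -0.00176416 -0.23846296]
[[-1.2, -0.8], [0.7, -1.4], [-1.7, -1.8], [-0.5, -1.7], [0.2, -1.1], [-0.9, -0.4], [-0.8, 0.2], [0.5, -0.3]]
[[0.6, 0.3], [-1.8, -0.6], [-1.7, 0.1], [-0.6, 0.0], [-1.0, -0.9], [-0.1, -0.2]]
[[-2.2, 1.5], [0.1, 2.0], [1.8, 1.2], [1.7, 0.3], [0.3, 2.4]]
bar end [-32.04761615 -53.51097908  61.94212982] [0.5053357  0.00874547 0.06017797]
bar end [ -32.97279064 -115.39481123   59.9472053 ] [ 0.48981917 -0.05116865  0.05818305]
offcut [-0.02285981  0.04701746  0.08774713  0.01803149] [-0.2  0.8  0.1 -1.2 -0.   0.1 -0.2  0.2  0.5 -0.7]
[[-110.16182908   69.45310009   36.03148958]
 [-104.90375509    9.68393866   36.03148958]
 [  59.1841283    84.3509764    36.03148958]]
```

```bash
python3 -c "
from h import *
p=P();p[2]=0;json.dump(p.tolist(),open('jig.json','w'))
print(togo([-145,47,110]),togo([-145,47,37]))"
```

```text
[-0.07 -5.14  6.74 -0.01  0.01 -0.01] [-0.07 -5.14  9.66 -0.01  0.01 -0.01]
```

```bash
python3 -m creep '{"rows":[[0,-2.5,2,0,0,0,0],[0,-4.5,4,0,0,0,0],[0,-5.1,6,0,0,0,0],[0,-5.1,8,0,0,0,0],[0,-5.1,9,0,0,0,0],[0,-5.1,9.65,0,0,0,0],[0,-5.1,9.65,0,0,0,0]]}'; python3 -c "
from h import *
print(state()[2],togo([-145,47,37]))"
```

```text
clock: 2.88
tcp_pos: [0.4212, 0.1346, 0.0374]
orientation: [2.472, 1.938, -0.002]
contact_force: [-0.5, -0.5, 1.0]
grip_width: -0.0004
gripper_force: 0.0
[-0.143546    0.04886155  0.03737989] [-0.07 -0.06  0.02 -0.    0.01 -0.02]
```

```bash
python3 -m creep '{"rows":[[0,0.3,0,0,0,0,0],[0,0.6,0,0,0,0,0],[0,0.9,0,0,0,0,0],[0,1.1,0,0,0,0,0],[0,1.3,0,0,0,0,0],[0,1.5,0,0,0,0,0],[0,1.5,0,0,0,0,0]]}'; python3 -c "
from h import *
o,R,s=state();print(s*1e3,Ro.from_euler('z',-P()[3]).as_matrix()@o['contact_force'])"
```

```text
clock: 3.75
tcp_pos: [0.4582, 0.1266, 0.0377]
orientation: [2.471, 1.94, 0.001]
contact_force: [-0.2, -0.5, -0.0]
grip_width: -0.0001
gripper_force: 0.0
[-105.71338507   49.90660052   37.707899  ] [-0.04153826 -0.50538354 -0.0376986 ]
```

```bash
python3 -m creep '{"rows":[[0,0.1,0,0,0,0,0],[0,0.2,0,0,0,0,0],[0,0.3,0,0,0,0,0],[0,0.4,0,0,0,0,0],[0,0.4,0,0,0,0,0]]}'; python3 -c "
from h import *
o,R,s=state();print(s*1e3,Ro.from_euler('z',-P()[3]).as_matrix()@o['contact_force'])
snap('wrist','w2')"
```

```text
clock: 4.38
tcp_pos: [0.4673, 0.1244, 0.0376]
orientation: [-2.471, -1.94, 0.0]
contact_force: [-0.8, 0.7, 0.2]
grip_width: -0.0001
gripper_force: 0.5
[-96.36604293  49.88276486  37.63480753] [-0.96847773  0.46008768  0.24536759]
```

View pics/w2.png

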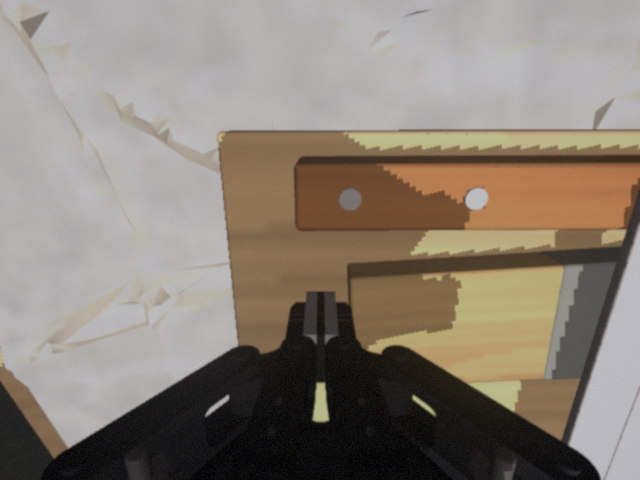

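Wrist: the offcut's front-left top corner is at (349,265), almost square, and the closed fingertips at (320,292) touch its near end.

```bash
cat >> h.py <<'E'
def jray(n,uv,z):
    f=np.load(f'pics/{n}.npz');p=P();return (Ro.from_euler('z',-p[3]).as_matrix()@(ray(f,uv,p[2]+z/1e3)-p[:3])*1e3).round(1)
def js():
    o,R,s=state();print('tcp',(s*1e3).round(1),'F',(Ro.from_euler('z',-P()[3]).as_matrix()@o['contact_force']).round(1),o['clock'])
E
python3 -c "
from h import *
print(jray('w2',(349,265),42),jray('w2',(618,248),42),'fence',jray('w2',(296,229),54),jray('w2',(628,229),54))"
```

```text
[-83.8  77.2  42. ] [28.  84.8 42. ] fence [-104.9   97.    54. ] [18.1 96.9 54. ]
```

```bash
python3 -m creep '{"rows":[[0,0.1,0,0,0,0,0],[0,0.2,0,0,0,0,0],[0,0.3,0,0,0,0,0],[0,0.3,0,0,0,0,0]]}'; python3 -c "
from h import *
js()"
```

```text
clock: 4.92
tcp_pos: [0.4682, 0.124, 0.0369]
orientation: [-2.463, -1.941, 0.014]
contact_force: [-18.8, 4.8, 14.1]
grip_width: -0.0001
gripper_force: 10.1
tcp [-95.3  49.7  36.9] F [-19.4   0.2  14.1] 4.925
```

```bash
python3 -m creep '{"rows":[[0,-0.4,0,0,0,0,0],[0,-0.8,-0.2,0,0,0,0],[0,-0.8,-2,0,0,0,0],[0,-0.8,-3,0,0,0,0],[0,-0.8,-3,0,0,0,0]]}'; python3 -c "
from h import *
js();print(togo([-25,-18,110]),togo([-25,-18,37]))"
```

```text
clock: 5.55
tcp_pos: [0.4571, 0.1276, 0.1149]
orientation: [2.47, 1.938, 0.007]
contact_force: [-0.7, 0.3, -0.5]
grip_width: 0.0002
gripper_force: 0.0
tcp [-107.    50.6  114.9] F [-0.7  0.2 -0.5] 5.55
[-2.74  3.29  0.2   0.03 -0.01 -0.01] [-2.74  3.27  3.12  0.03 -0.01 -0.01]
```

```bash
python3 -m creep '{"rows":[[-2,2,0,0,0,0,0],[-2.75,3.3,0,0,0,0,0],[-2.75,3.3,1,0,0,0,0],[-2.75,3.3,2,0,0,0,0],[-2.75,3.3,2.7,0,0,0,0],[-2.75,3.3,3.1,0,0,0,0],[-2.75,3.3,3.1,0,0,0,0]]}'; python3 -c "
from h import *
js()"
```

```text
clock: 6.42
tcp_pos: [0.5187, 0.0411, 0.0347]
orientation: [-2.47, -1.94, 0.001]
contact_force: [-0.0, 0.1, 0.7]
grip_width: 0.0
gripper_force: 0.0
tcp [-26.7 -18.9  34.7] F [-0.   0.1  0.7] 6.425
```

```bash
python3 -m creep '{"rows":[[0.3,0,0,0,0,0,0],[0.6,0,0,0,0,0,0],[0.8,0,0,0,0,0,0],[1,0,0,0,0,0,0],[1.2,0,0,0,0,0,0],[1.35,0,0,0,0,0,0],[1.5,0,0,0,0,0,0],[1.5,0,0,0,0,0,0]]}'; python3 -c "
from h import *
js()"
```

```text
clock: 7.42
tcp_pos: [0.5281, 0.0779, 0.0352]
orientation: [-2.47, -1.941, -0.001]
contact_force: [0.3, -0.0, -0.4]
grip_width: 0.0
gripper_force: 0.0
tcp [-26.2  19.1  35.2] F [ 0.3  0.  -0.4] 7.425
```

```bash
python3 -m creep '{"rows":[[0.1,0,0,0,0,0,0],[0.2,0,0,0,0,0,0],[0.3,0,0,0,0,0,0],[0.4,0,0,0,0,0,0],[0.4,0,0,0,0,0,0]]}'; python3 -c "
from h import *
js();snap('wrist','w3')"
```

```text
clock: 8.05
tcp_pos: [0.5301, 0.0843, 0.0351]
orientation: [2.471, 1.936, -0.006]
contact_force: [-0.9, -7.2, 3.7]
grip_width: 0.0002
gripper_force: 4.0
tcp [-25.8  25.7  35.1] F [ 0.8 -7.3  3.7] 8.05
```

View pics/w3.png

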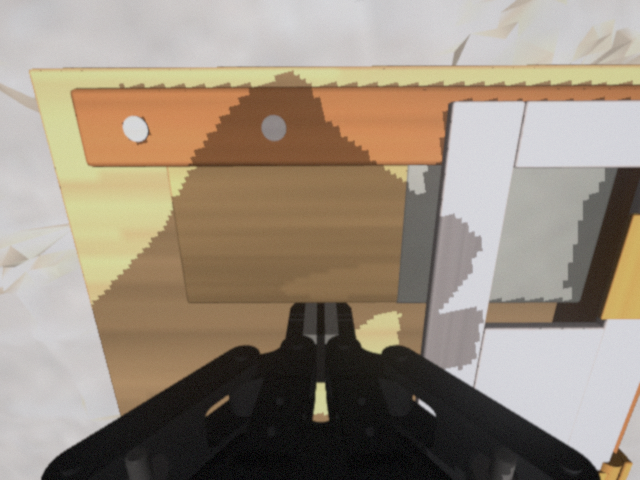

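Wrist: the offcut's right edge runs level at row 303 and its left edge sits against the fence at row 165. The near end is at (168,166)-(188,303), and the far end in the window runs from about (612,168) to (578,302).

```bash
python3 -m creep '{"rows":[[0.15,0,0,0,0,0,0],[0.3,0,0,0,0,0,0],[0.3,0,0,0,0,0,0],[-0.3,0,0,0,0,0,0],[-0.5,0,-1,0,0,0,0],[-0.5,0,-3,0,0,0,0],[-0.5,0,-3,0,0,0,0]]}'; python3 -c "
from h import *
js()
for uv in [(188,303),(168,166),(578,302),(612,168)]: print(jray('w3',uv,42))
print(togo([-118,52,110]),togo([-118,52,37]))"
```

```text
clock: 8.98
tcp_pos: [0.5301, 0.0766, 0.1138]
orientation: [2.468, 1.939, 0.011]
contact_force: [-0.2, 0.1, -0.4]
grip_width: -0.0
gripper_force: 0.0
tcp [-24.   18.2 113.8] F [-0.2  0.  -0.4] 8.975
[-82.7  36.4  42. ]
[-82.3  94.9  42. ]
[86.1 36.4 42. ]
[84.4 93.7 42. ]
[ 1.35 -3.76  0.13  0.05 -0.03 -0.  ] [ 1.34 -3.78  3.05  0.05 -0.03 -0.  ]
```

```bash
python3 -m creep '{"rows":[[1.7,-2.4,0,0,0,0,0],[1.7,-3.8,0,0,0,0,0],[1.7,-3.8,1.5,0,0,0,0],[1.7,-3.8,2.5,0,0,0,0],[1.7,-3.8,3,0,0,0,0],[1.7,-3.8,3,0,0,0,0],[1.7,-3.5,3,0,0,0,0],[1.7,-3.2,3,0,0,0,0],[1.7,-3,3,0,0,0,0],[1.7,-3,3,0,0,0,0]]}'; python3 -c "
from h import *
js()"
```

```text
clock: 10.22
tcp_pos: [0.4654, 0.1338, 0.0355]
orientation: [2.472, 1.939, 0.001]
contact_force: [0.3, -0.8, -1.2]
grip_width: -0.0001
gripper_force: 0.0
tcp [-100.4   58.6   35.5] F [ 0.5 -0.7 -1.2] 10.225
```

```bash
python3 -m creep '{"rows":[[0,0.1,0,0,0,0,0],[0,0.2,0,0,0,0,0],[0,0.3,0,0,0,0,0],[0,0.4,0,0,0,0,0],[0,0.5,0,0,0,0,0],[0,0.5,0,0,0,0,0]]}'; python3 -c "
from h import *
js()"
```

```text
clock: 10.98
tcp_pos: [0.4718, 0.1322, 0.0348]
orientation: [-2.465, -1.941, 0.011]
contact_force: [-15.0, 3.7, 13.0]
grip_width: 0.0001
gripper_force: 8.1
tcp [-93.8  58.5  34.8] F [-15.4   0.1  13. ] 10.975
```

```bash
python3 -m creep '{"rows":[[0,-0.4,0,0,0,0,0],[0,-0.6,-0.5,0,0,0,0],[0,-0.6,-2.5,0,0,0,36],[0,-0.6,-4,0,0,0,36],[0,-0.6,-4,0,0,0,36]]}'; python3 -c "
from h import *
js();snap('wrist','w4');print(togo([-31,-85,120]),togo([-31,-85,48]))"
```

```text
clock: 11.6
tcp_pos: [0.4648, 0.1353, 0.1388]
orientation: [2.469, 1.937, 0.01]
contact_force: [-0.2, -0.3, -0.2]
grip_width: 0.036
gripper_force: 0.0
tcp [-101.4   59.9  138.8] F [-0.1 -0.3 -0.2] 11.6
[-5.75  2.86  0.68  0.03 -0.01 -0.01] [-5.76  2.85  3.56  0.03 -0.01 -0.01]
```

View pics/w4.png

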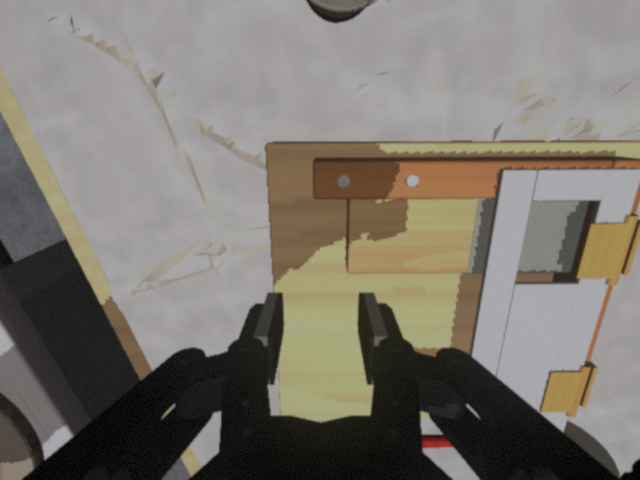

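Wrist: the offcut is tight and square along the fence, with its near end at (348,198)-(348,272). The jaws are open to 36 mm, and the bar is at the bottom edge around (440,442).

```bash
python3 -c "
from h import *
for uv in [(348,198),(348,272),(314,198)]: print(jray('w4',uv,42 if uv[0]>320 else 54))"
python3 -m creep '{"rows":[[-2,1,0.7,0,0,0,36],[-4,2,0.7,0,0,0,36],[-5.7,2.85,0.7,0,0,0,36],[-5.75,2.85,0.7,0,0,0,36],[-5.75,2.85,0.7,0,0,0,36]]}'; python3 -c "
from h import *
js();snap('wrist','w5');snap('side','s5');print(togo([-31,-85,48]))
a=cv2.resize(cv2.imread('pics/s5.png')[180:330,240:440],None,fx=3,fy=3);cv2.imwrite('pics/s5c.png',a)"
```

```text
[-80.8  94.3  42. ]
[-79.3  37.3  42. ]
[-104.5   96.9   54. ]
clock: 12.28
tcp_pos: [0.4967, -0.0216, 0.1171]
orientation: [-2.47, -1.939, 0.001]
contact_force: [0.0, -0.6, 0.4]
grip_width: 0.0358
gripper_force: 0.0
tcp [-33.3 -85.1 117.1] F [ 0.2 -0.6  0.4] 12.275
[-0.05  0.1   2.78 -0.01 -0.    0.01]
```

View pics/s5c.png

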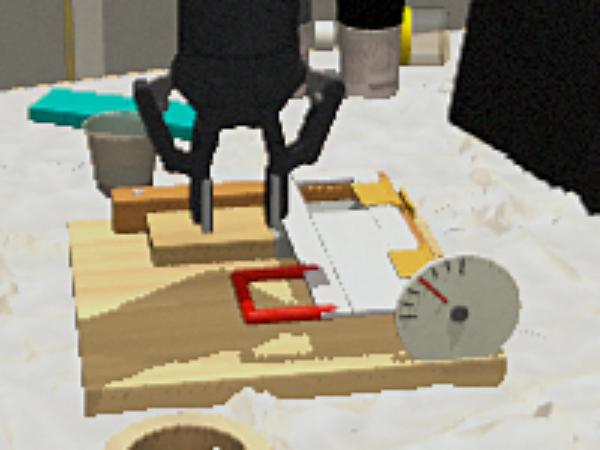

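Side crop: the jaws at columns 207-273 straddle the bar (column 243), centred. The offcut is in the corner.

```bash
python3 -m creep '{"rows":[[0,0.05,1,0,0,0,36],[0,0.05,2,0,0,0,36],[0,0.05,2.5,0,0,0,36],[0,0.05,2.75,0,0,0,36],[0,0.05,2.75,0,0,0,0],[0,0.05,2.75,0,0,0,0],[0,0.05,2.75,0,0,0,0],[0,0.05,2.75,0,0,0,0]]}' 40; python3 -c "
from h import *
js()"
```

```text
clock: 13.38
tcp_pos: [0.4997, -0.0221, 0.0496]
orientation: [2.47, 1.939, 0.003]
contact_force: [3.3, 0.1, -0.7]
grip_width: 0.0084
gripper_force: 38.9
tcp [-30.2 -84.9  49.6] F [ 3.2  0.8 -0.7] 13.375
```

```bash
python3 -m creep '{"rows":[[0,0.02,-0.47,0,0,0,0],[0,0.08,-0.94,0,0,0,0],[0,0.18,-1.4,0,0,0,0],[0,0.33,-1.85,0,0,0,0],[0,0.51,-2.28,0,0,0,0],[0,0.72,-2.7,0,0,0,0],[0,0.72,-2.7,0,0,0,0],[0,0.72,-2.7,0,0,0,0]]}'; python3 -c "
from h import *
js();o,R,s=state();b=s*1e3+[0,0,11];print(o['grip_width'],o['gripper_force'],np.degrees(np.arctan2(b[2]-58.5,105-b[0])),np.hypot(b[2]-58.5,105-b[0]))"
```

```text
clock: 14.38
tcp_pos: [0.5159, -0.0261, 0.1162]
orientation: [-2.47, -1.94, -0.0]
contact_force: [3.6, 2.4, -3.0]
grip_width: 0.0088
gripper_force: 39.1
tcp [-13.6 -84.9 116.2] F [ 2.9  3.2 -3. ] 14.375
0.008789382847839413 39.11103844642639 30.09937311780276 137.06538392777267
```

Good. The remaining lift from 30° to 45° is y +0.86, z −1.12.

```bash
python3 -m creep '{"rows":[[0,0.26,-0.4,0,0,0,0],[0,0.54,-0.77,0,0,0,0],[0,0.7,-0.95,0,0,0,0],[0,0.86,-1.12,0,0,0,0],[0,0.86,-1.12,0,0,0,0],[0,0.86,-1.12,0,0,0,0]]}'; python3 -c "
from h import *
js();o,R,s=state();b=s*1e3+[0,0,11];print(o['grip_width'],np.degrees(np.arctan2(b[2]-58.5,105-b[0])))
snap('side','s6');snap('wrist','w6')
a=cv2.resize(cv2.imread('pics/s6.png')[190:320,250:430],None,fx=4.4,fy=4.4,interpolation=cv2.INTER_CUBIC);cv2.imwrite('pics/s6c.png',a)"
```

```text
clock: 15.12
tcp_pos: [0.5349, -0.0308, 0.1442]
orientation: [-2.468, -1.939, 0.005]
contact_force: [-3.1, 4.1, 1.6]
grip_width: 0.0087
gripper_force: 39.2
tcp [  6.1 -84.9 144.2] F [-4.   3.2  1.6] 15.125
0.008717420183825085 44.343230382158396
```

View pics/s6c.png

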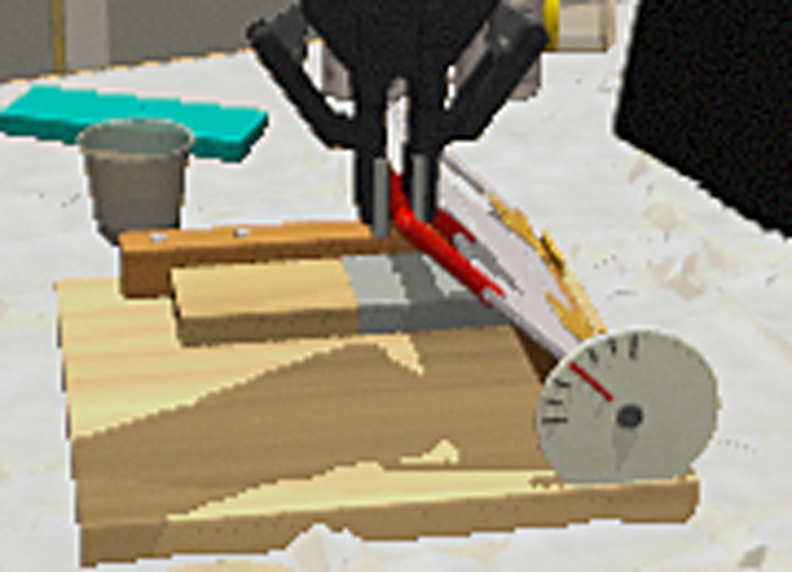

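View pics/w6.png

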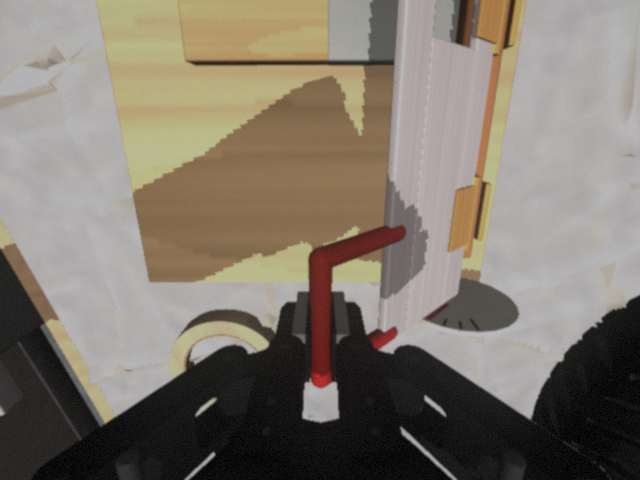

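Side crop: the plate is roughly in line with the red 45° line on the protractor, the bar is held, and the offcut is still in the corner with the cup undisturbed. Wrist: the bar's corner is at (320,257), and the plate's front-right corner at about (383,333).

```bash
python3 -c "
from h import *
fs,fw=np.load('pics/s6.npz'),np.load('pics/w6.npz');p=P()
def pt(rr,y,t,o=0): t=np.radians(t);return jig(np.array([105-rr*np.cos(t)+o*np.sin(t),y,58.5+rr*np.sin(t)+o*np.cos(t)])/1e3,p)
for t in (41,43,45,47,49): print(t,'w bar-55',proj(fw,pt(135,-55,t)),'w plate',proj(fw,pt(90,-120,t,2.5)),'s barcorner',(proj(fs,pt(135,-115,t))-[250,190])*4.4,'s armroot',(proj(fs,pt(90,-115,t))-[250,190])*4.4,'hinge',(proj(fs,pt(0,-129,t))-[250,190])*4.4)
print('offcut front',jray('w6',(190,62),42))
"
```

```text
41 w bar-55 [[312.34911541 258.12937614]] w plate [[377.34647496 345.5309155 ]] s barcorner [[400.57628548 235.88082255]] s armroot [[476.95862292 293.47741771]] hinge [[631.05951136 417.96113769]]
43 w bar-55 [[319.71669595 261.37733339]] w plate [[381.85264963 348.09943157]] s barcorner [[407.96428077 227.89992654]] s armroot [[481.85672616 288.28614566]] hinge [[631.05951136 417.96113769]]
45 w bar-55 [[327.73536952 264.67268299]] w plate [[386.57911697 350.63825328]] s barcorner [[415.64282576 220.12681055]] s armroot [[486.93880759 283.23247402]] hinge [[631.05951136 417.96113769]]
47 w bar-55 [[336.42273038 268.00671605]] w plate [[391.52182799 353.14017367]] s barcorner [[423.60200992 212.57305462]] s armroot [[492.19841781 278.32346363]] hinge [[631.05951136 417.96113769]]
49 w bar-55 [[345.79335972 271.36943798]] w plate [[396.67561536 355.59772972]] s barcorner [[431.83141543 205.24995282]] s armroot [[497.62882182 273.56598934]] hinge [[631.05951136 417.96113769]]
offcut front [-76.3  35.5  42. ]
```

```bash
python3 -m creep '{"rows":[[0,0.03,-0.03,0,0,0,0],[0,0.07,-0.07,0,0,0,0],[0,0.07,-0.07,0,0,0,0],[0,0.07,-0.07,0,0,0,0],[0,0.07,-0.07,0,0,0,0]]}'; python3 -c "
from h import *
js();o,R,s=state();d=s*1e3-[-30.2,-84.9,49.6];print(o['grip_width'],o['gripper_force'],np.degrees(2*np.arcsin(np.hypot(d[0],d[2])/270)))"
```

```text
clock: 15.85
tcp_pos: [0.5365, -0.0312, 0.1461]
orientation: [-2.468, -1.939, 0.005]
contact_force: [-5.6, 5.5, 3.7]
grip_width: 0.0082
gripper_force: 39.1
tcp [  7.7 -84.9 146.1] F [-6.8  4.1  3.7] 15.85
0.008203475643342239 39.144195914268494 45.160610362014765
```

```bash
python3 -c "
from h import *
print(jray('w6',(148,281),24), jray('w6',(185,62),42))
print(r.hand_in())"
```

```text
[-139.5 -127.2   24. ] [-79.5  35.5  42. ]
the job is handed in; nothing more can be done
None
```

The job is handed in at about 16 s: the pine offcut measures home in the corner, and the arm is still holding the flap at about 45° by its red bar. I saw no sign that the cup, tape roll or sanding block was disturbed.

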